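Pack the low carton, then offer up the blue one over its pocket

TASK

Set the cream carton flat and square into the long pocket of the black gift tray, down on the pocket's floor, and let go of it. Then carry the blue carton over the row of mugs and stop with it upright, lined up square and centred over the other pocket, hovering a finger's width (about 15 mm) above the tray without ever touching the tray, so that a colleague can slip a card underneath: finish while still holding it there, quite still. Leave the mugs, the red carton, the tape roll and the white tub where they stand.

Things in the scene. Friction and masses are not known exactly. Their poses are not given: they have to be found in the camera images.
- gift_tray: Gift tray fixed to the table: white base 170 x 228 mm (tray x by y), black foam on it, its flat top 24 mm above the table. Origin: centre of the underside; z up. Two white-floored pockets, 14 mm deep: the long one (114 mm along tray x, 69 along y), with 40 mm wide finger cut-outs in the middle of its long sides, and the squarer one (76 mm along tray x, 64 along y).
- long_pocket (a point): Centre of the floor of the long pocket (tray y -45 mm), 10 mm above the table and 14 mm below the foam's top; axes as the tray's.
- square_pocket (a point): Centre of the mouth of the squarer pocket (tray y +52 mm), level with the foam's top, 24 mm above the table; axes as the tray's.
- cream_center (a point): Centre of the low cream carton, loose, lying flat: 64 mm along its x, 110 along its y, solid 42 mm high (print looks up to 6 mm higher); this point is 21 mm above its underside. Grasp across the 64 mm. In the long pocket its y lies along tray x, either way round, with 2 to 2.5 mm play on each side; the lowest 14 mm go into the foam. 60 to 120 g.
- cream_box: The same cream carton; origin at the centre of its underside.
- blue_center (a point): Centre of the blue carton, loose, standing: 60 mm along its x, 72 along its y, solid 82 mm high (print looks up to 6 mm higher); this point is 41 mm above its underside. Grasp across the 60 mm. Over the squarer pocket its y (72 mm) lies along tray x, either way round. 70 to 140 g.
- blue_carton: The same blue carton; origin at the centre of its underside.
- mug_mat: Black rubber mat fixed to the table, 375 mm along its x (away from the robot), 105 mm wide along its y, 4 mm thick, between the cartons and the tray; origin at the centre of its underside. The row of four mugs stands on it; their rims are 99 mm above the table.
- red_carton: Red carton 71 x 71 mm, 104 mm high, loose; waits for another set and stays where it is. Origin at the centre of its underside.
- tape: Roll of brown packing tape lying flat, 97 mm across, 48 mm high; stays where it is. Origin at the centre of its underside.
- tub: Round white paper tub with a lid, standing, 64 mm across, 57 mm high; stays where it is. Origin at the centre of its underside.
- row_mug_1: White mug with yellow stripes, one of the row on the mat, 81 mm across, 116 mm with its handle, 95 mm high, loose; stays where it is. Origin at the centre of its underside.
- row_mug_2: White mug with an orange and blue landscape picture, one of the row on the mat, 81 mm across, 116 mm with its handle, 95 mm high, loose; stays where it is. Origin at the centre of its underside.
- row_mug_3: White mug with a blue pattern all round, one of the row on the mat, 81 mm across, 116 mm with its handle, 95 mm high, loose; stays where it is. Origin at the centre of its underside.
- row_mug_4: White mug with a red square print, one of the row on the mat, 81 mm across, 116 mm with its handle, 95 mm high, loose; stays where it is. Origin at the centre of its underside.

How it is judged:
On the way, in this order (a step that is already met when the one before it is completed fails the run):
1. the cream carton lies flat and square on the floor of the long pocket, let go (horizontal distance between cream_center and long_pocket below 0.006 m and z of cream_center in the frame of long_pocket between 0.017 and 0.0245 m and angle between the x axis of cream_center and the y axis of gift_tray, either way round below 0.08 rad and angle between cream_center's own z axis and vertical below 0.05 rad and contact force between cream_box and the fingers below 0.1 N), for 0.3 s.
2. the blue carton passes over the row of mugs, its underside higher than their rims (y of blue_center in the frame of mug_mat between -0.06 and 0.06 m and x of blue_center in the frame of mug_mat between -0.19 and 0.19 m and z of blue_center in the frame of mug_mat above 0.14 m).
At the end, for the whole second after the job is handed in: Cream carton let go on the long pocket's floor (within 6 mm, 0.08 rad square, 0.05 rad flat). Blue carton held still in the fingers over the other pocket: centre within 8 mm, square 0.12 rad, upright 0.10 rad, underside 3 to 35 mm above the foam, touching neither tray nor cream carton (all of step 1 and z of blue_center in the frame of square_pocket between 0.044 and 0.076 m and horizontal distance between blue_center and square_pocket below 0.008 m and angle between the x axis of blue_center and the y axis of gift_tray, either way round below 0.12 rad and angle between blue_center's own z axis and vertical below 0.1 rad and contact force between blue_carton and the fingers above 1 N and contact force between blue_carton and gift_tray below 0.05 N and contact force between blue_carton and cream_box below 0.05 N and linear speed of blue_carton below 0.02 m/s); the arm keeps its last pose, push and grip.
It fails at once if the blue carton touches the tray (contact force between blue_carton and gift_tray above 0.5 N).
It fails at once if a mug of the row is shifted by more than 15 mm or tipped (distance of any of row_mug_1, row_mug_2, row_mug_3, row_mug_4 from where it was at the start of the episode above 0.015 m or angle between any of row_mug_1, row_mug_2, row_mug_3, row_mug_4's own z axis and vertical above 0.3 rad).
It fails at once if the red carton, the tape roll or the white tub is shifted by more than 15 mm or tipped (distance of any of red_carton, tape, tub from where it was at the start of the episode above 0.015 m or angle between any of red_carton, tape, tub's own z axis and vertical above 0.3 rad).
It also fails if it takes over 72 s, if anything falls off the work surface, if the arm or the gripper's body presses on something with over 40 N, if the wrist force passes 120 N, or if a joint passes its speed limit or range.

ROBOT

A 6-joint arm with a two-finger parallel gripper is mounted at the origin on a cart in front of the work surface, level with it; the furniture and walls round the work are solid. World frame = base frame: x ahead of the robot, y to its left, z up, the work surface at z = 0. Lengths are in m, angles in rad, forces in N, time in s.
With the tool pointing down it reaches from about 0.35 to 0.975 m from the base axis. Payload 4.9 kg.
Tool frame: the origin (TCP) lies midway between the tips of the shut fingers; the grasp point (between the pads) lies 19 mm behind it; z points along the fingers, y is the line along which they close (so a half turn about z gives the same grasp; the last joint's range is limited). The gripper opens to 85 mm and grips with 20 to 120 N. Pads are 22 mm wide; open, the fingers measure 114 mm over their backs; the gripper's body (76 mm by 85 mm) begins 54 mm behind the grasp point. The pads swing forward as they close: fully open they stand 13 mm farther back than shut.
Start: joints at [1.061, 0.053, 1.613, -0, 1.476, -0.119], TCP at [0.238, 0.578, 0.231] pointing down, gripper open.
Joint ranges: [-3.01, 3.01], [-1.01, 2.22], [0.06, 2.58], [-1.02, 4.17], [0.09, 2.62], [-3.14, 3.14]. Speed limits (rad/s): [2.57, 2.57, 3.14, 3.14, 3.14, 3.14].

INTERFACE

Orientations are given as a unit quaternion [w, x, y, z].
In Python, from plant import state, grab_frame, camera_info, job_done, spot_in, masks_of, pinpoint gives the robot as it stands.
- The arm moves only by the shell command python3 -m handwheel 'ROWS' [OPENING]. ROWS is JSON, a list that holds one entry, the list of rows, each a list of 6 numbers: the shift along the world's x, y, z in m, then the turn, a rotation vector about the world's x, y, z in degrees. In form: [[[tx, ty, tz, ax, ay, az], ...]]. A call has 1 to 20 rows; each row shifts and turns the commanded pose from where the row before left it; what a row does not reach is not made up. A row lasts 1/12 s, in which the tool goes at most 41.7 mm and 7.16 degrees, less where a joint would pass 70% of its speed; a pose out of reach is approached as far as the arm can. A call is refused whole if a number of a shift passes 0.0417 or a number of a turn 7.16, either way. A call with a gripper value outside its range is refused whole. OPENING is the opening, from 0 (shut) to 1 (fully open), set as the call begins (- or left out, the last holds). The fingers move at their own pace and stop on an object; the grip force is fixed at half the most. Time passes only in rows, so rows that do not move let the fingers close. It gives the time, the measured TCP pose, the force, the opening and the grip force at its end, in the units of the state.
- state(): the state, without advancing time (a new reading comes with each control period).
- grab_frame(name): name is "side" or "top"; returns (picture, depth): 400x640x3 uint8, blue, green, red; 400x640 float32, m along the optical axis (not along the pixel's ray), 0 where there is no reading.
- camera_info(name): a dict with "fx", "fy", "cx", "cy" (pixels), "distortion" ([k1, k2, p1, p2, k3] as OpenCV has them; the pictures are not rectified), "T" (4x4, takes a point from camera to world coordinates). Camera axes: x right, y up, looking along -z (the intrinsics and any distortion apply to the point x, -y, -z); pixel columns grow to the right and rows downward; lengths in m; the calibration is good to about 2 mm. A picture is of the moment at which its call begins. camera_info takes no time and is no camera call.
- job_done(): hands the job in; it is judged then, once.
Trained networks look in the newest picture that a camera, given by its name, has taken for a name from the list of things; names that differ only in an ending like _2 or _b are one class to them, and where a whole thing is asked for, a point or a joint stands for the part that bears it (a point fixed in the world has none). Each returns a list of dicts, best first, with "conf" (0 to 1); they miss things now and then, are a little off and sometimes report something else, mostly with a low value. They report only what shows in the picture. A call takes as long as a camera call.
- spot_in(camera, thing): "box" ([left, top, width, height] in pixels, round what is visible of it).
- masks_of(camera, thing): "region" (400x640 bool, what is visible of it) and "box" ([left, top, width, height] in pixels, round what is visible of it).
- pinpoint(camera, thing): "position" ([column, row] in pixels: a listed point, or the origin of a listed thing).
The state is a dict: "time": time; "joint_pos": joint angles; "joint_vel": joint speeds; "joint_efforts": joint torques, N m; "tool_pos": TCP position; "tool_rot": TCP orientation; "contact_force": force on the tool from outside, world axes, zero at the start; "ft_torque": the same for the moment, N m; "gripper_width": opening from 0.0 (shut) to 1.0 (fully open); "grasp_force": force on a finger pad.
Only numpy, scipy, OpenCV 4.12 (cv2) and the standard library are available. Lean on these libraries where they do the work, as an engineer would, in place of code of your own. Each camera call takes 0.05 s, during which the arm holds its last target. There are 200 camera calls.

## Working session

There is one attempt and no reset: what is moved stays moved. The work goes in short steps, Python scripts to look and compute and a shell command to move; the robot and the scene stay as the last step left them, time stands still between calls to the robot, and variables do not carry over. Pictures are saved under pics/ and viewed, at most 10 in all, crops included, and the job is handed in when it is done.

```bash
mkdir -p pics; ls
cat > h.py <<'E'
import numpy as np, cv2
from plant import *
def rays(cam,uv):
    c=camera_info(cam);K=np.array([[c['fx'],0,c['cx']],[0,c['fy'],c['cy']],[0,0,1]])
    p=cv2.undistortPoints(np.array(uv,float).reshape(-1,1,2),K,np.array(c['distortion'],float)).reshape(-1,2)
    return np.c_[p[:,0],-p[:,1],-np.ones(len(p))],np.array(c['T'])
def at_z(cam,uv,z):
    d,T=rays(cam,uv);w=d@T[:3,:3].T;o=T[:3,3]
    return o+w*((z-o[2])/w[:,2])[:,None]
def cloud(cam,depth,m):
    v,u=np.nonzero(m&(depth>0));d,T=rays(cam,np.c_[u,v])
    return (d*depth[v,u][:,None])@T[:3,:3].T+T[:3,3]
E
python3 - <<'E'
from h import *
for c in('side','top'):
    im,d=grab_frame(c);cv2.imwrite(f'pics/{c}0.png',im);np.save(f'{c}0.npy',d)
    T=np.array(camera_info(c)['T']);print(c,T[:3,3].round(3),(-T[:3,2]).round(2))
    for n in('gift_tray','long_pocket','square_pocket','cream_center','blue_center','mug_mat','red_carton','tape','tub','row_mug_1'):
        try:
            r=pinpoint(c,n);print(n,[(np.round(x['position']).tolist(),round(x['conf'],2)) for x in r][:5])
        except Exception as e:print(n,e)
print(state()['time'])
E
```

```text
pics
side [0.398 1.219 0.946] [ 0.1  -0.81 -0.58]
gift_tray []
long_pocket [([336.0, 155.0], 0.65), ([242.0, 273.0], 0.38)]
square_pocket [([334.0, 163.0], 0.73), ([363.0, 202.0], 0.22)]
cream_center [([294.0, 269.0], 0.61), ([316.0, 196.0], 0.46)]
blue_center [([302.0, 226.0], 0.98), ([335.0, 164.0], 0.46)]
mug_mat [([316.0, 197.0], 0.71), ([336.0, 154.0], 0.69)]
red_carton [([358.0, 255.0], 0.87), ([332.0, 202.0], 0.34)]
tape [([257.0, 233.0], 0.85), ([332.0, 163.0], 0.24)]
tub [([243.0, 271.0], 0.66), ([278.0, 199.0], 0.19)]
row_mug_1 [([333.0, 200.0], 0.89), ([277.0, 198.0], 0.81), ([360.0, 199.0], 0.73), ([302.0, 200.0], 0.68)]
top [ 0.334 -0.008  1.049] [ 0.2   0.   -0.98]
gift_tray [([425.0, 212.0], 0.95), ([215.0, 187.0], 0.74)]
long_pocket [([448.0, 218.0], 0.81)]
square_pocket [([409.0, 201.0], 0.85)]
cream_center [([213.0, 186.0], 0.64), ([341.0, 153.0], 0.22)]
blue_center [([274.0, 188.0], 0.88)]
mug_mat [([344.0, 201.0], 0.88), ([426.0, 212.0], 0.21)]
red_carton []
tape [([271.0, 143.0], 0.81), ([275.0, 191.0], 0.49)]
tub [([218.0, 141.0], 0.97), ([344.0, 254.0], 0.65)]
row_mug_1 [([343.0, 151.0], 0.86), ([345.0, 248.0], 0.64), ([340.0, 181.0], 0.6), ([344.0, 219.0], 0.57)]
1.1
```

View pics/top0.png

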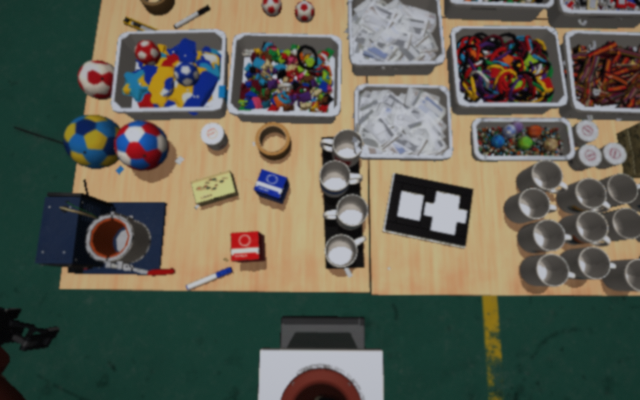

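View pics/side0.png

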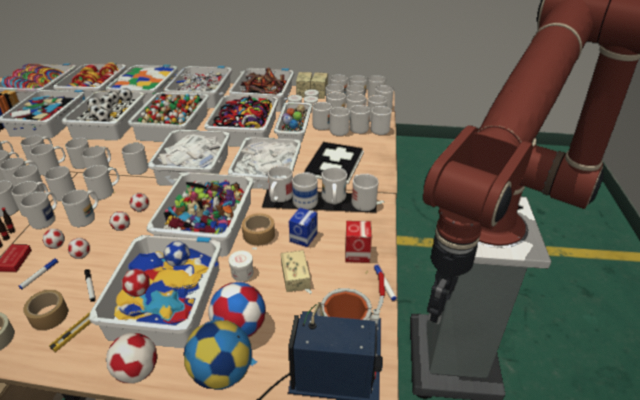

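The top view (base at the bottom, +x up, +y left) shows cream at (213,187), blue at (272,186), and red at (246,247). The mugs stand in a column at about x=342, the tray is at (429,211) with the long pocket at (446,213) and the square one at (410,206). The tape is at (273,141) and the tub at (213,136). The side view agrees with this. Next I'll fit poses.

```bash
cat >> h.py <<'E'
def rect(xy):
    (c,s,a)=cv2.minAreaRect((np.asarray(xy)[:,:2]*1000).astype(np.float32))
    return np.round(c,1),np.round(s,1),round(a,1)
def best(cam,thing,near=None):
    r=masks_of(cam,thing)
    if near is not None: r=[x for x in r if np.hypot(x['box'][0]+x['box'][2]/2-near[0],x['box'][1]+x['box'][3]/2-near[1])<25]
    return r[0]['region'] if r else None
def edge(cam,m,z):
    cs,_=cv2.findContours(m.astype(np.uint8),cv2.RETR_EXTERNAL,cv2.CHAIN_APPROX_NONE)
    c=max(cs,key=cv2.contourArea).reshape(-1,2); return at_z(cam,c,z)
E
python3 - <<'E'
from h import *
im,d=grab_frame('top')
for n,near,z in(('cream_box',(213,187),.045),('blue_carton',(272,186),.085),('gift_tray',(429,211),.024),('red_carton',(246,247),.104),('tape',(273,141),.048),('tub',(213,136),.057)):
    m=best('top',n,near)
    if m is None: print(n,'none');continue
    P=cloud('top',d,m);zt=np.percentile(P[:,2],[5,25,50,75,95]).round(3);print(n,m.sum(),zt)
    Q=P[P[:,2]>np.percentile(P[:,2],80)-.012]
    print('  cloud top',len(Q),rect(Q),'edge',rect(edge('top',m,z)))
g=im.astype(int).sum(2)
full=cv2.inRange(im,(0,0,0),(75,75,75))
roi=np.zeros_like(full);roi[165:255,375:485]=1
b=(full>0)&(roi>0);E=edge('top',b,.024);print('tray',rect(E))
w=(im.min(2)>140)&(roi>0)
k,l,s,c=cv2.connectedComponentsWithStats(w.astype(np.uint8))
for i in range(1,k):
    x=c[i]
    if s[i,4]>200 and 380<x[0]<475 and s[i,4]<3000: print(s[i],at_z('top',[x],.010).round(4),rect(edge('top',l==i,.010)))
r=[x for x in masks_of('top','row_mug_1')]
for x in r[:8]:
    P=cloud('top',d,x['region']);
    if len(P): print('mug',x['box'],round(x['conf'],2),P.min(0).round(3),P.max(0).round(3))
cv2.imwrite('pics/c.png',np.hstack([cv2.resize(im[165:255,375:485],None,fx=3.6,fy=3.6,interpolation=2),cv2.resize(im[150:240,190:300],None,fx=3.6,fy=3.6,interpolation=2)]))
E
```

```text
cream_box 1172 [0.008 0.039 0.041 0.043 0.044]
  cloud top 995 (array([572.8, 297.5]), array([ 67.1, 111.8]), 18.0) edge (array([567.9, 292.8]), array([ 80.4, 114.9]), 17.6)
blue_carton 808 [0.021 0.077 0.081 0.082 0.084]
  cloud top 619 (array([572.7, 134.8]), array([71. , 60.5]), 71.4) edge (array([564.3, 130. ]), array([83.8, 70.6]), 71.6)
gift_tray none
red_carton 1007 [0.026 0.095 0.097 0.099 0.1  ]
  cloud top 817 (array([409.3, 190.2]), array([70.7, 69.9]), 4.0) edge (array([406.8, 181.7]), array([75.1, 81.5]), 3.2)
tape 774 [0.002 0.023 0.044 0.047 0.049]
  cloud top 476 (array([709. , 139.4]), array([95.9, 95.8]), 79.9) edge (array([702.6, 137.2]), array([108.1,  99.4]), 1.5)
tub 564 [0.009 0.048 0.055 0.056 0.058]
  cloud top 435 (array([719.4, 304.4]), array([63.5, 62.6]), 30.6) edge (array([712.4, 298.2]), array([85.4, 63.9]), 45.9)
tray (array([ 518.5, -290.4]), array([215.9, 158.3]), 78.8)
[398 192  25  28 555] [[ 0.5302 -0.2423  0.01  ]] (array([ 530.7, -242.5]), array([60.7, 71.1]), 79.0)
[ 424  192   43   42 1140] [[ 0.5107 -0.3377  0.01  ]] (array([ 511.4, -337.8]), array([113.5, 109.1]), 78.8)
mug [323.7, 236.2, 45.6, 31.9] 0.71 [ 0.36  -0.123 -0.003] [ 0.454 -0.008  0.102]
mug [316.3, 160.1, 45.1, 35.6] 0.61 [ 0.551 -0.112 -0.004] [0.632 0.01  0.102]
mug [322.6, 130.4, 43.9, 35.8] 0.6 [ 0.629 -0.111 -0.004] [0.758 0.008 0.102]
mug [326.3, 198.0, 43.9, 30.9] 0.58 [ 0.462 -0.116  0.003] [ 0.554 -0.003  0.102]
mug [192.2, 171.9, 48.8, 33.0] 0.29 [ 0.526  0.235 -0.002] [0.618 0.356 0.05 ]
mug [254.8, 121.4, 39.8, 40.0] 0.23 [ 0.66   0.091 -0.003] [0.759 0.187 0.053]
```

View pics/c.png

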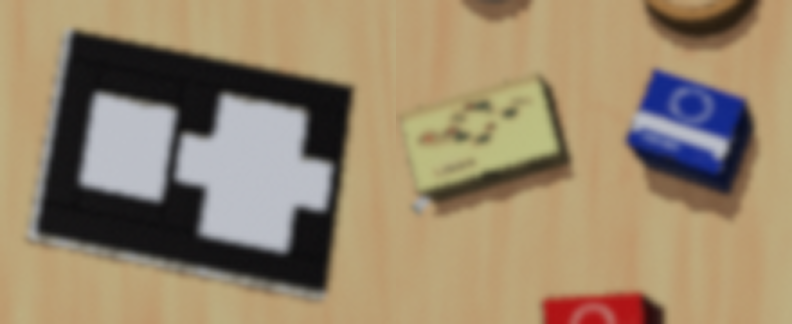

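The fits agree, with tray yaw at -11.2° and centre ≈ (0.5185, -0.2913). The crop shows the square pocket on the left, the cross-shaped long pocket on the right, and the cream carton lying free.

```bash
cat > st.py <<'E'
from h import *
from scipy.spatial.transform import Rotation as R
def show():
    s=state();q=s['tool_rot'];M=R.from_quat([q[1],q[2],q[3],q[0]]).as_matrix()
    print('t',round(s['time'],2),'p',np.round(s['tool_pos'],4),'yaw_y',round(np.degrees(np.arctan2(M[1,1],M[0,1])),2),'z',M[:,2].round(3),'j',np.round(s['joint_pos'],2),'w',round(s['gripper_width'],3),'gf',round(s['grasp_force'],1),'F',np.round(s['contact_force'],1))
if __name__=='__main__': show()
E
python3 st.py
```

```text
t 1.5 p [0.2381 0.5779 0.2313] yaw_y 67.61 z [ 0. -0. -1.] j [ 1.06  0.05  1.61 -0.    1.48 -0.12] w 1.004 gf 0.0 F [-0.4  0.2 -0.8]
```

```bash
python3 -m handwheel '[[[0.028,-0.0234,0,0,0,-4.13],[0.028,-0.0234,0,0,0,-4.13],[0.028,-0.0234,0,0,0,-4.13],[0.028,-0.0234,0,0,0,-4.13],[0.028,-0.0234,0,0,0,-4.13],[0.028,-0.0234,0,0,0,-4.13],[0.028,-0.0234,0,0,0,-4.13],[0.028,-0.0234,0,0,0,-4.13],[0.028,-0.0234,0,0,0,-4.13],[0.028,-0.0234,0,0,0,-4.13],[0.028,-0.0234,0,0,0,-4.13],[0.027,-0.0234,0,0,0,-4.13],[0,0,-0.03,0,0,0],[0,0,-0.03,0,0,0],[0,0,-0.03,0,0,0],[0,0,-0.03,0,0,0],[0,0,0,0,0,0],[0,0,0,0,0,0],[0,0,0,0,0,0]]]' 1; python3 st.py
```

```text
time: 3.08
tool_pos: [0.5741, 0.2975, 0.1133]
tool_rot: [0.001, 0.587, 0.809, 0.001]
contact_force: [0.4, 0.1, 0.5]
gripper_width: 1.004
grasp_force: 0.0
t 3.08 p [0.5741 0.2975 0.1133] yaw_y 18.05 z [ 0.002  0.001 -1.   ] j [0.36 0.2  1.66 0.   1.28 0.05] w 1.004 gf 0.0 F [0.4 0.1 0.5]
```

```bash
python3 -m handwheel '[[[-0.001,0,-0.02,0,0,0],[0,0,-0.02,0,0,0],[0,0,-0.02,0,0,0],[0,0,-0.02,0,0,0],[0,0,-0.015,0,0,0],[0,0,-0.01,0,0,0],[0,0,0,0,0,0],[0,0,0,0,0,0],[0,0,0,0,0,0]]]' ; python3 -m handwheel '[[[0,0,0,0,0,0],[0,0,0,0,0,0],[0,0,0,0,0,0],[0,0,0,0,0,0],[0,0,0,0,0,0],[0,0,0,0,0,0],[0,0,0,0,0,0],[0,0,0,0,0,0]]]' 0; python3 st.py
```

```text
time: 3.83
tool_pos: [0.5734, 0.2976, 0.0081]
tool_rot: [0.001, 0.587, 0.809, 0.001]
contact_force: [-0.3, -0.2, -0.2]
gripper_width: 0.999
grasp_force: 0.0
time: 4.5
tool_pos: [0.5734, 0.2976, 0.0081]
tool_rot: [0.001, 0.587, 0.809, 0.001]
contact_force: [0.6, -0.5, 6.2]
gripper_width: 0.753
grasp_force: 67.8
t 4.5 p [0.5734 0.2976 0.0081] yaw_y 18.05 z [ 0.003  0.001 -1.   ] j [0.36 0.32 1.7  0.   1.11 0.05] w 0.753 gf 67.8 F [ 0.6 -0.5  6.2]
```

```bash
python3 -m handwheel '[[[0,0,0.01,0,0,0],[0,0,0.02,0,0,0],[0,0,0.03,0,0,0],[0,0,0.03,0,0,0],[0,0,0.03,0,0,0],[0,0,0.03,0,0,0],[0,0,0.01,0,0,0],[0,0,0,0,0,0],[0,0,0,0,0,0]]]' ; python3 -m handwheel '[[[-0.0032,-0.0317,0,0,0,-5.96],[-0.0032,-0.0317,0,0,0,-5.96],[-0.0032,-0.0317,0,0,0,-5.96],[-0.0032,-0.0317,0,0,0,-5.96],[-0.0032,-0.0317,0,0,0,-5.96],[-0.0032,-0.0317,0,0,0,-5.96],[-0.0032,-0.0317,0,0,0,-5.96],[-0.0032,-0.0317,0,0,0,-5.96],[-0.0032,-0.0317,0,0,0,-5.96],[-0.0032,-0.0317,0,0,0,-5.96],[-0.0032,-0.0317,0,0,0,-5.96],[-0.0032,-0.0317,0,0,0,-5.96],[-0.0032,-0.0317,0,0,0,-5.96],[-0.0032,-0.0317,0,0,0,-5.96],[-0.0032,-0.0317,0,0,0,-5.96],[-0.0032,-0.0317,0,0,0,-5.96],[-0.0032,-0.0317,0,0,0,-5.96],[-0.0032,-0.0317,0,0,0,-5.96],[-0.0032,-0.0317,0,0,0,-5.96],[-0.0032,-0.0317,0,0,0,-5.96]]]'; python3 -m handwheel '[[[0,0,-0.03,0,0,0],[0,0,-0.03,0,0,0],[0,0,-0.03,0,0,0],[0,0,0,0,0,0],[0,0,0,0,0,0],[0,0,0,0,0,0]]]'; python3 st.py
python3 - <<'E'
from h import *
im,d=grab_frame('top');i2,d2=grab_frame('side')
cv2.imwrite('pics/h1.png',np.hstack([cv2.resize(im[150:270,360:500],None,fx=2.8,fy=2.8,interpolation=2),cv2.resize(i2[110:230,270:410],None,fx=2.8,fy=2.8,interpolation=2)]))
P=cloud('top',d,np.ones(d.shape,bool));print(len(P))
for n in('top','side'): print(n,[(np.round(x['position'],1),round(x['conf'],2)) for x in pinpoint(n,'cream_center')][:3])
E
```

```text
time: 5.25
tool_pos: [0.5716, 0.2969, 0.1656]
tool_rot: [-0.0, 0.587, 0.809, -0.0]
contact_force: [-0.3, 0.3, -1.3]
gripper_width: 0.751
grasp_force: 67.3
time: 6.92
tool_pos: [0.5061, -0.3372, 0.1621]
tool_rot: [-0.002, 0.995, -0.1, -0.003]
contact_force: [0.6, 0.1, -0.3]
gripper_width: 0.747
grasp_force: 67.2
time: 7.42
tool_pos: [0.5079, -0.3367, 0.0761]
tool_rot: [-0.0, 0.995, -0.097, -0.0]
contact_force: [1.0, -0.7, -0.1]
gripper_width: 0.751
grasp_force: 67.2
t 7.42 p [ 0.5079 -0.3367  0.0761] yaw_y -101.14 z [-0.001  0.001 -1.   ] j [-0.71  0.16  1.77 -0.    1.21  1.06] w 0.751 gf 67.2 F [ 1.  -0.7 -0.1]
254990
top []
side [(array([342.5, 136.8]), 0.58)]
```

View pics/h1.png

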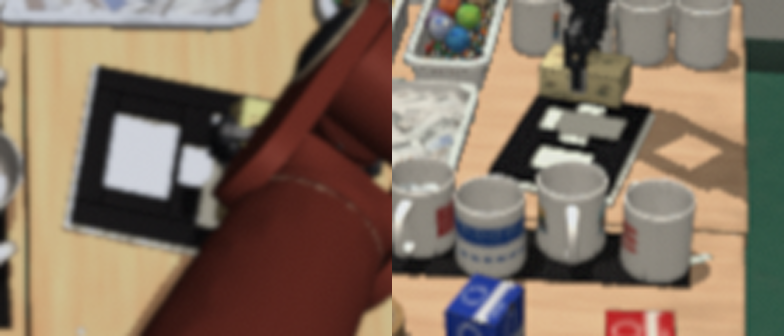

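The top view is mostly blocked by the arm, with only the carton's far end showing near pixel (451,188). The side view shows the carton level above the long pocket. I'll check the carton's ends in the tray frame using both clouds.

```bash
cat >> h.py <<'E'
TC=np.array([.5185,-.2913]);A=np.radians(-11.2);X=np.array([np.cos(A),np.sin(A)]);Y=np.array([-X[1],X[0]])
def trayxy(P): q=P[:,:2]-TC; return np.c_[q@X,q@Y]*1000
E
python3 - <<'E'
from h import *
for c in('top','side'):
    im,d=grab_frame(c);P=cloud(c,d,np.ones(d.shape,bool));v,u=np.nonzero(d>0)
    col=im[v,u].astype(int);t=trayxy(P)
    near=(abs(t[:,0])<90)&(t[:,1]>-95)&(t[:,1]<5)&(P[:,2]>.066)&(P[:,2]<.118)
    ye=(col[:,1]-col[:,0]>15)&(abs(col[:,2]-col[:,1])<40)
    s=near&ye;print(c,s.sum(),near.sum())
    if s.sum()>5:
        print(np.c_[np.percentile(t[s],[0,3,10,50,90,97,100],axis=0).round(1),(1000*np.percentile(P[s,2],[0,3,10,50,90,97,100])).round(1)])
    # tray extents in this camera (dark foam level)
    dk=(col.max(1)<70)&(abs(P[:,2]-.024)<.006)&(abs(t[:,0])<110)&(abs(t[:,1])<140)
    print('tray',dk.sum(),np.percentile(t[dk],[0,1,3,97,99,100],axis=0).round(1).T, np.median(P[dk,2]).round(4))
    wf=(col.min(1)>110)&(abs(P[:,2]-.010)<.006)&(abs(t[:,0])<50)&(t[:,1]>15)&(t[:,1]<95)
    print('sqfloor',wf.sum(),np.percentile(t[wf],[1,3,97,99],axis=0).round(1).T if wf.sum() else'')
print(state()['tool_pos'],trayxy(np.array([state()['tool_pos']])))
E
```

```text
top 99 138
[[-50.8 -38.2  80.2]
 [ 27.6 -36.   89.7]
 [ 31.6 -32.2  94.7]
 [ 43.2 -21.7 111.6]
 [ 52.5 -15.4 114.3]
 [ 53.6 -15.1 115.7]
 [ 54.6 -14.7 117.5]]
tray 1675 [[-78.4 -77.  -74.8  76.   78.   79.5]
 [-32.9 -23.8 -16.7 105.5 107.1 108.4]] 0.0235
sqfloor 592 [[-33.2 -31.3  37.5  39.3]
 [ 18.6  19.8  78.7  80.2]]
side 462 513
[[-59.4 -79.6  67.9]
 [-58.6 -75.1  69.4]
 [-56.2 -61.8  74.7]
 [-20.3 -17.2 101.2]
 [ 42.5 -10.3 110.9]
 [ 50.   -7.8 112.4]
 [ 53.7  -4.2 114.2]]
tray 533 [[ -80.6  -79.9  -79.1   72.7   74.3   76. ]
 [-105.4 -100.7  -91.4  109.2  112.7  115. ]] 0.0211
sqfloor 95 [[-32.9 -30.1  36.6  38.1]
 [ 16.3  16.6  60.5  62.4]]
[ 0.50890861 -0.33749022  0.07806628] [[ -0.43699757 -47.17351196]]
```

```bash
python3 -m handwheel '[[[0.0011,0.0015,-0.01,0,0,0],[0,0,-0.01,0,0,0],[0,0,-0.01,0,0,0],[0,0,-0.008,0,0,0],[0,0,0,0,0,0],[0,0,0,0,0,0],[0,0,0,0,0,0],[0,0,0,0,0,0]]]'; python3 -m handwheel '[[[0,0,-0.002,0,0,0],[0,0,-0.002,0,0,0],[0,0,-0.002,0,0,0],[0,0,-0.002,0,0,0],[0,0,0,0,0,0],[0,0,0,0,0,0],[0,0,0,0,0,0]]]'; python3 st.py
```

```text
time: 8.38
tool_pos: [0.5096, -0.3358, 0.0389]
tool_rot: [0.0, 0.995, -0.097, 0.0]
contact_force: [0.6, -0.0, -0.2]
gripper_width: 0.75
grasp_force: 67.2
time: 8.97
tool_pos: [0.5096, -0.3357, 0.0305]
tool_rot: [0.0, 0.995, -0.097, 0.001]
contact_force: [1.9, -0.2, -0.4]
gripper_width: 0.751
grasp_force: 67.3
t 8.97 p [ 0.5096 -0.3357  0.0305] yaw_y -101.15 z [ 0.001 -0.001 -1.   ] j [-0.7   0.22  1.79  0.    1.13  1.06] w 0.751 gf 67.3 F [ 1.9 -0.2 -0.4]
```

```bash
for i in 1 ; do python3 -m handwheel '[[[0,0,-0.002,0,0,0],[0,0,-0.002,0,0,0],[0,0,0,0,0,0],[0,0,0,0,0,0]]]'; done; python3 -m handwheel '[[[0,0,-0.002,0,0,0],[0,0,-0.002,0,0,0],[0,0,0,0,0,0],[0,0,0,0,0,0]]]'
```

```text
time: 9.3
tool_pos: [0.5096, -0.3356, 0.0262]
tool_rot: [0.0, 0.995, -0.097, 0.001]
contact_force: [2.5, -0.3, -1.7]
gripper_width: 0.751
grasp_force: 67.1
time: 9.63
tool_pos: [0.5096, -0.3356, 0.0224]
tool_rot: [0.0, 0.995, -0.097, 0.001]
contact_force: [4.9, -1.2, -1.0]
gripper_width: 0.75
grasp_force: 67.3
```

The carton is entering with a light side push along +tray x, so I'll ease 1 mm that way and lower the rest.

```bash
python3 -m handwheel '[[[0.001,-0.0002,0,0,0,0],[0,0,-0.002,0,0,0],[0,0,-0.001,0,0,0],[0,0,0,0,0,0],[0,0,0,0,0,0]]]'; python3 -m handwheel '[[[0,0,-0.001,0,0,0],[0,0,0,0,0,0],[0,0,0,0,0,0]]]';python3 -m handwheel '[[[0,0,-0.001,0,0,0],[0,0,0,0,0,0],[0,0,0,0,0,0]]]'
```

```text
time: 10.05
tool_pos: [0.5097, -0.3353, 0.0187]
tool_rot: [-0.0, 0.995, -0.097, -0.001]
contact_force: [2.5, -0.6, -0.5]
gripper_width: 0.754
grasp_force: 67.2
time: 10.3
tool_pos: [0.5097, -0.3354, 0.0182]
tool_rot: [-0.0, 0.995, -0.097, -0.001]
contact_force: [-1.2, 1.1, 2.1]
gripper_width: 0.751
grasp_force: 67.4
time: 10.55
tool_pos: [0.5098, -0.3355, 0.0182]
tool_rot: [-0.0, 0.995, -0.097, -0.001]
contact_force: [-3.9, 4.1, 5.9]
gripper_width: 0.75
grasp_force: 68.0
```

On the floor (z stops at 0.0182). Releasing and rising.

```bash
python3 -m handwheel '[[[0,0,0,0,0,0],[0,0,0,0,0,0],[0,0,0,0,0,0],[0,0,0,0,0,0],[0,0,0,0,0,0]]]' 0.9; python3 -m handwheel '[[[0,0,0.005,0,0,0],[0,0,0.01,0,0,0],[0,0,0.02,0,0,0],[0,0,0.03,0,0,0],[0,0,0.03,0,0,0],[0,0,0.03,0,0,0],[0,0,0.03,0,0,0],[0,0,0,0,0,0]]]'
python3 -m handwheel '[[[0.0032,0.0317,0,0,0,4.1],[0.0032,0.0317,0,0,0,4.1],[0.0032,0.0317,0,0,0,4.1],[0.0032,0.0317,0,0,0,4.1],[0.0032,0.0317,0,0,0,4.1],[0.0032,0.0317,0,0,0,4.1],[0.0032,0.0317,0,0,0,4.1],[0.0032,0.0317,0,0,0,4.1],[0.0032,0.0317,0,0,0,4.1],[0.0032,0.0317,0,0,0,4.1],[0.0032,0.0317,0,0,0,4.1],[0.0032,0.0317,0,0,0,4.1],[0,0,0,0,0,0],[0,0,0,0,0,0]]]' 1; python3 st.py
python3 - <<'E'
from h import *
im,d=grab_frame('top');cv2.imwrite('pics/p1.png',cv2.resize(im[140:280,190:500],None,fx=2.5,fy=2.5,interpolation=2))
P=cloud('top',d,np.ones(d.shape,bool));v,u=np.nonzero(d>0);col=im[v,u].astype(int);t=trayxy(P)
s=(abs(t[:,0])<90)&(abs(t[:,1]+45)<60)&(P[:,2]>.044)&(P[:,2]<.06)&(col[:,1]>80)
print(s.sum(),rect(P[s]),trayxy(np.array([np.r_[rect(P[s])[0],0]])/1000),np.percentile(P[s,2],[5,50,95]).round(4))
q=P[s];a=np.c_[t[s],np.ones(len(q))];print('tilt',np.linalg.lstsq(a,q[:,2]*1000,rcond=None)[0])
E
```

```text
time: 10.97
tool_pos: [0.51, -0.3356, 0.017]
tool_rot: [-0.0, 0.995, -0.097, -0.0]
contact_force: [-0.0, 0.3, 0.7]
gripper_width: 0.897
grasp_force: 0.0
time: 11.63
tool_pos: [0.5136, -0.3384, 0.1821]
tool_rot: [0.004, 0.995, -0.097, 0.006]
contact_force: [0.4, -0.4, 0.9]
gripper_width: 0.9
grasp_force: 0.0
time: 12.8
tool_pos: [0.5486, 0.0461, 0.1728]
tool_rot: [0.0, 0.945, 0.327, 0.0]
contact_force: [-0.3, -0.8, 0.7]
gripper_width: 1.002
grasp_force: 0.0
t 12.8 p [0.5486 0.0461 0.1728] yaw_y -51.81 z [ 0.001 -0.    -1.   ] j [-0.05 -0.08  1.85 -0.    1.38  0.85] w 1.002 gf 0.0 F [-0.3 -0.8  0.7]
1007 (array([ 509.9, -334.7]), array([ 63.6, 112. ]), 78.2) [[-6.44349306e-03 -4.42438692e+01]] [0.0483 0.0516 0.0546]
tilt [ 8.58873611e-04 -6.39391020e-03  5.12429229e+01]
```

View pics/p1.png

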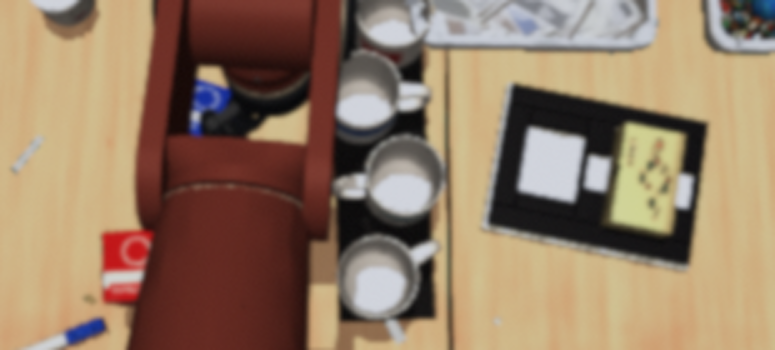

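Cream is seated: square, centred, top at 51.5 mm and flat. Now the blue carton.

```bash
python3 -m handwheel '[[[0.004,0.0148,0,0,0,5.53],[0.004,0.0148,0,0,0,5.53],[0.004,0.0148,0,0,0,5.53],[0.004,0.0148,0,0,0,5.53],[0.004,0.0148,0,0,0,5.53],[0.004,0.0148,0,0,0,5.53],[0,0,0,0,0,0],[0,0,-0.02,0,0,0],[0,0,-0.02,0,0,0],[0,0,0,0,0,0],[0,0,0,0,0,0],[0,0,0,0,0,0],[0,0,0,0,0,0]]]'; python3 st.py
```

```text
time: 13.93
tool_pos: [0.5736, 0.133, 0.1341]
tool_rot: [0.001, 0.813, 0.582, 0.001]
contact_force: [-0.3, -0.3, 0.1]
gripper_width: 1.0
grasp_force: 0.0
t 13.93 p [0.5736 0.133  0.1341] yaw_y -18.85 z [ 0.003  0.    -1.   ] j [ 0.1   0.04  1.79 -0.    1.31  0.43] w 1.0 gf 0.0 F [-0.3 -0.3  0.1]
```

```bash
python3 -m handwheel '[[[-0.001,0.0015,-0.02,0,0,0.2],[0,0,-0.02,0,0,0],[0,0,-0.02,0,0,0],[0,0,-0.02,0,0,0],[0,0,-0.016,0,0,0],[0,0,-0.008,0,0,0],[0,0,0,0,0,0],[0,0,0,0,0,0],[0,0,0,0,0,0]]]' ; python3 -m handwheel '[[[0,0,0,0,0,0],[0,0,0,0,0,0],[0,0,0,0,0,0],[0,0,0,0,0,0],[0,0,0,0,0,0],[0,0,0,0,0,0],[0,0,0,0,0,0],[0,0,0,0,0,0]]]' 0; python3 st.py
```

```text
time: 14.68
tool_pos: [0.573, 0.1352, 0.0302]
tool_rot: [0.001, 0.812, 0.584, 0.001]
contact_force: [0.6, -0.2, 0.8]
gripper_width: 1.004
grasp_force: 0.0
time: 15.35
tool_pos: [0.5728, 0.1352, 0.0298]
tool_rot: [0.001, 0.812, 0.584, 0.001]
contact_force: [0.6, 0.3, 5.7]
gripper_width: 0.696
grasp_force: 63.1
t 15.35 p [0.5728 0.1352 0.0298] yaw_y -18.57 z [ 0.002  0.    -1.   ] j [0.11 0.17 1.84 0.   1.12 0.43] w 0.696 gf 63.1 F [0.6 0.3 5.7]
```

```bash
python3 -m handwheel '[[[0,0,0.01,0,0,0],[0,0,0.02,0,0,0],[0,0,0.03,0,0,0],[0,0,0.03,0,0,0],[0,0,0.03,0,0,0],[0,0,0.03,0,0,0],[0,0,0.01,0,0,0],[0,0,0,0,0,0],[0,0,0,0,0,0]]]' ; python3 -m handwheel '[[[-0.00316,-0.0268,0,0,0,-5.9],[-0.00316,-0.0268,0,0,0,-5.9],[-0.00316,-0.0268,0,0,0,-5.9],[-0.00316,-0.0268,0,0,0,-5.9],[-0.00316,-0.0268,0,0,0,-5.9],[-0.00316,-0.0268,0,0,0,-5.9],[-0.00316,-0.0268,0,0,0,-5.9],[-0.00316,-0.0268,0,0,0,-5.9],[-0.00316,-0.0268,0,0,0,-5.9],[-0.00316,-0.0268,0,0,0,-5.9],[-0.00316,-0.0268,0,0,0,-5.9],[-0.00316,-0.0268,0,0,0,-5.9],[-0.00316,-0.0268,0,0,0,-5.9],[-0.00316,-0.0268,0,0,0,-5.9],[0,0,0,0,0,0],[0,0,0,0,0,0]]]'; python3 -m handwheel '[[[0,0,-0.02,0,0,0],[0,0,-0.03,0,0,0],[0,0,-0.02,0,0,0],[0,0,-0.01,0,0,0],[0,0,0,0,0,0],[0,0,0,0,0,0],[0,0,0,0,0,0]]]'; python3 st.py
python3 - <<'E'
from h import *
F=[]
for c in('top','side'):
    im,d=grab_frame(c);F.append(im);P=cloud(c,d,np.ones(d.shape,bool));v,u=np.nonzero(d>0)
    col=im[v,u].astype(int);t=trayxy(P)
    s=(abs(t[:,0])<60)&(abs(t[:,1]-52)<50)&(P[:,2]>.055)&(P[:,2]<.165)&(col[:,0]-col[:,2]>40)
    print(c,s.sum())
    if s.sum()>5: print(np.c_[np.percentile(t[s],[0,3,10,50,90,97,100],axis=0).round(1),(1000*np.percentile(P[s,2],[0,3,10,50,90,97,100])).round(1)])
cv2.imwrite('pics/b1.png',np.hstack([cv2.resize(F[0][150:270,360:500],None,fx=2.8,fy=2.8,interpolation=2),cv2.resize(F[1][90:210,270:410],None,fx=2.8,fy=2.8,interpolation=2)]))
E
```

```text
time: 16.1
tool_pos: [0.5711, 0.135, 0.1875]
tool_rot: [-0.0, 0.812, 0.584, -0.0]
contact_force: [-0.3, 0.1, -0.7]
gripper_width: 0.697
grasp_force: 62.6
time: 17.43
tool_pos: [0.5256, -0.2403, 0.1847]
tool_rot: [-0.001, 0.995, -0.098, -0.003]
contact_force: [0.2, 0.5, -1.4]
gripper_width: 0.697
grasp_force: 62.6
time: 18.02
tool_pos: [0.5282, -0.2401, 0.1096]
tool_rot: [0.0, 0.995, -0.097, 0.001]
contact_force: [1.0, 0.0, -1.0]
gripper_width: 0.696
grasp_force: 62.6
t 18.02 p [ 0.5282 -0.2401  0.1096] yaw_y -101.12 z [ 0.002 -0.001 -1.   ] j [-0.55  0.05  1.82  0.    1.26  1.21] w 0.696 gf 62.6 F [ 1.  0. -1.]
top 0
side 214
[[-39.5  25.5  78.7]
 [-37.5  36.8  83.6]
 [-34.7  48.8  87.4]
 [-17.9  81.9 134.7]
 [ 26.1  86.2 160.4]
 [ 28.3  88.2 161.5]
 [ 32.3  93.3 164.5]]
```

View pics/b1.png

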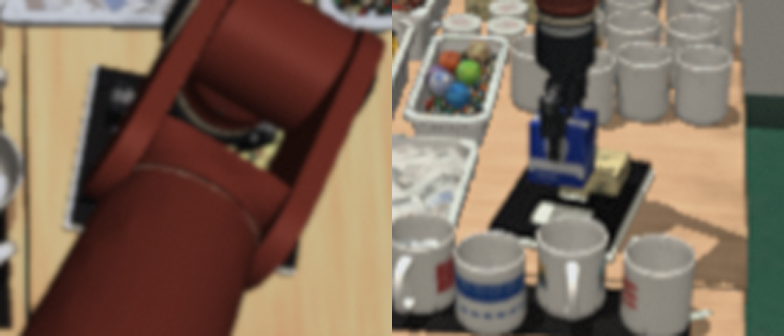

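The carton is upright and square over the square pocket, within about 1–2 mm, with its underside at about 80 mm. Lowering it 41 mm to hover.

```bash
python3 -m handwheel '[[[0.001,-0.0002,-0.01,0,0,0],[0,0,-0.01,0,0,0],[0,0,-0.01,0,0,0],[0,0,-0.006,0,0,0],[0,0,-0.004,0,0,0],[0,0,-0.001,0,0,0],[0,0,0,0,0,0],[0,0,0,0,0,0],[0,0,0,0,0,0],[0,0,0,0,0,0],[0,0,0,0,0,0],[0,0,0,0,0,0],[0,0,0,0,0,0]]]'; python3 st.py
python3 - <<'E'
from h import *
im,d=grab_frame('side');P=cloud('side',d,np.ones(d.shape,bool));v,u=np.nonzero(d>0)
col=im[v,u].astype(int);t=trayxy(P)
s=(abs(t[:,0])<60)&(abs(t[:,1]-52)<50)&(P[:,2]>.03)&(P[:,2]<.13)&(col[:,0]-col[:,2]>40)
print(np.c_[np.percentile(t[s],[0,3,10,50,90,97,100],axis=0).round(1),(1000*np.percentile(P[s,2],[0,3,10,50,90,97,100])).round(1)])
s=(abs(t[:,0])<90)&(abs(t[:,1]+45)<60)&(P[:,2]>.042)&(P[:,2]<.06)&(col[:,1]-col[:,0]>15)
print('cream top z',s.sum(),np.percentile(P[s,2],[5,50,95]))
cv2.imwrite('pics/f.png',cv2.resize(im[90:230,250:410],None,fx=4,fy=4,interpolation=2))
E
```

```text
time: 19.2
tool_pos: [0.5284, -0.2404, 0.0675]
tool_rot: [0.0, 0.995, -0.097, 0.0]
contact_force: [0.2, -0.2, -1.2]
gripper_width: 0.692
grasp_force: 62.6
t 19.2 p [ 0.5284 -0.2404  0.0675] yaw_y -101.17 z [ 0. -0. -1.] j [-0.56  0.11  1.85  0.    1.19  1.21] w 0.692 gf 62.6 F [ 0.2 -0.2 -1.2]
[[-39.   28.5  40.3]
 [-37.4  38.5  43.4]
 [-34.5  64.   46.2]
 [-17.8  81.8  92.6]
 [ 27.2  86.4 116.6]
 [ 31.2  88.3 118.7]
 [ 33.9  90.4 121.4]]
cream top z 110 [0.04378984 0.0489361  0.05272976]
```

View pics/f.png

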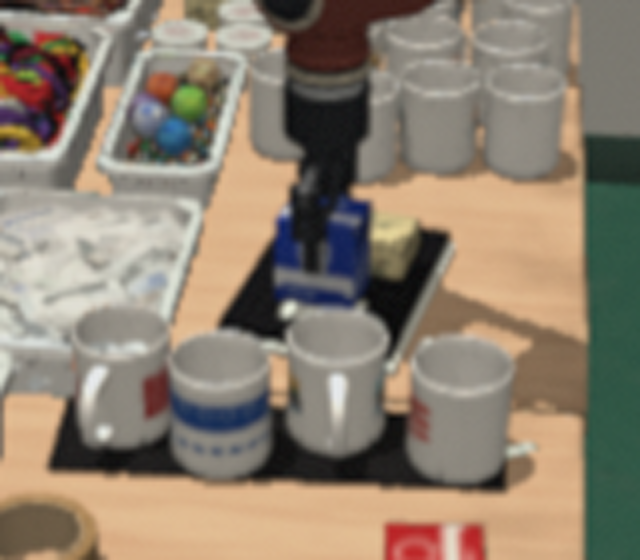

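The blue carton hovers upright over the square pocket with its underside at about 38–40 mm, roughly 15 mm above the foam. Cream is seated and the mugs haven't moved.

```bash
python3 -c "from plant import *; print(job_done())"
```

```text
the job is handed in; nothing more can be done
None
```

I handed the job in at about 19 s of the 72 s: the cream carton is seated flat and released in the long pocket, and the blue carton is held still about 15 mm above the square pocket; the hand-in gave no verdict.

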